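Ease the ratchet press by one notch

TASK

The bench press has been ratcheted down a notch too far on the glued bone scale, so let its ram up by exactly one notch: push the red ball of the pawl lever backward (away from the ram side of the press) until the pawl lifts out of the ratchet wheel and stays thrown over, then push the top arm of the star handle backward so that one tooth, and only one, passes the pawl's place. Push the red ball forward again so that the pawl drops back on the wheel, and push the star handle on backward until the next tooth comes up against the pawl and the wheel is held there, one notch back from where it stood. Use only the closed fingertips, gripping nothing and pressing lightly, and leave the work under the ram and the other things on the bench where they are.

Things in the scene. Friction and masses are not known exactly. Their poses are not given: they have to be found in the camera images.
- press: dark green-blue cast bench press, bolted down: base 125 (x) x 84 (y) x 22 mm, head up to z = 202 mm. Origin at the centre of the base's underside; +x points to its back (column side, 'backward'), -x to its front (ram side, towards the robot), +y to its left, +z up
- shaft_mid (a point): point on the horizontal pinion shaft (along the press's y) in the middle of the head, 18 mm behind the press's origin and 165 mm up. On this shaft sit, left of the head at y = 42 to 56 mm, a 12-tooth steel ratchet wheel of radius 46 mm, and right of the head at y = -74 mm a star handle of four arms
- ram_foot (a point): centre of the foot of the square steel ram at the front of the press, just above the caul at the start. Geared to the shaft: it rises 15 mm per rad of backward turn, 7.9 mm a notch
- wheel (a joint): turn of ratchet wheel, shaft and star handle, rad; positive = backward: top moves to the press's +x. Starts at -0.10 to -0.02. At 0.00 the tooth now held meets the pawl, which blocks further backward turn; one notch is 0.524, so the next tooth meets the pawl at 0.524. With the pawl up it turns against steady friction (3 to 5 N at the star's knobs) and stays where it is left
- pawl (a joint): swing of pawl and lever about a pivot along the press's y (at x = 68, z = 214 mm of it), rad; positive = red ball backward, nose up. -0.03 to 0.03 with the nose at the foot of a tooth, up to 0.14 riding on one. Bistable by the ball's weight: below 0.48 it falls on to the wheel, above it falls back to its stop at 0.96 and stays there clear of the teeth. 1 N at the ball moves it
- pawl_ball (a point): centre of the red ball (diameter 24 mm) on the end of the pawl lever, 62 mm from the pivot, y = +49 mm of the press. Pawl down: the lever leans 20 degrees to the front of upright (ball about x = 47, z = 272 mm of the press). Thrown over: 35 degrees to the back (about x = 104, z = 264 mm)
- top_knob (a point): centre of the black ball knob (diameter 22 mm) on that arm of the star handle which stands upright (within 6 degrees) at the start, 82 mm from the shaft, y = -74 mm of the press. The arms are 10 mm round steel rods at right angles, each with such a knob. Backward turn moves this knob to the press's +x
- scale: bone scale 19 x 121 x 4 mm being glued, lying on the press's base under the caul, loose; origin at the centre of its underside
- caul: small oak caul 70 x 30 x 12 mm lying on the bone scale right under the ram, loose; origin at the centre of its underside
- handle: loose wooden file handle, 29 x 130 x 29 mm, lying on the bench; origin at the centre of its underside
- spanner: open-ended steel spanner, 24 x 168 x 6 mm, lying on the bench; origin at the centre of its underside
- pliers: pliers with blue handles, 42 x 144 x 11 mm, lying on the bench; origin at the centre of its underside

How it is judged:
By the outcome, as a careful person would: the job done as asked, in the order asked, and still so for the second after the job is handed in, with the robot touching nothing.
It also fails if it takes over 70 s, if anything falls off the work surface, if the arm or the gripper's body presses on something with over 40 N, if the wrist force passes 120 N, or if a joint passes its speed limit or range.

ROBOT

A 7-joint arm with a two-finger parallel gripper is mounted at the origin on a cart in front of the work surface, level with it; the furniture and walls round the work are solid. World frame = base frame: x ahead of the robot, y to its left, z up, the work surface at z = 0. Lengths are in m, angles in rad, forces in N, time in s.
With the tool pointing down it reaches from about 0.425 to 0.925 m from the base axis. Payload 6.8 kg.
Tool frame: the origin (TCP) lies on the centre line of the jaws, within the pads' length; the fingertips stand bot.tip_reach ahead of it and the grasp point (between the pads) lies 3 mm ahead of it (bot.tip_reach is the distance from the TCP to the fingertips, in m); z points along the fingers, y is the line along which they close (so a half turn about z gives the same grasp; the last joint's range is limited). The gripper opens to 85 mm and grips with 20 to 120 N. Pads are 22 mm wide; open, the fingers measure 114 mm over their backs; the gripper's body (76 mm by 85 mm) begins 54 mm behind the grasp point. The pads swing forward as they close: fully open they stand 13 mm farther back than shut.
Start: joints at [1.158, 0.477, 0.022, 1.555, -0.011, 1.109, -0.083], TCP at [0.203, -0.644, 0.253] pointing down, gripper open.
Joint ranges: [-2.96, 2.96], [-0.34, 2.1], [-1.41, 1.46], [0.24, 2.44], [-1.37, 4.51], [0.17, 1.92], [-2.96, 2.96]. Speed limits (rad/s): [2.39, 2.39, 3.14, 3.14, 3.14, 3.14, 3.14].

INTERFACE

Orientations are given as a unit quaternion [w, x, y, z].
In Python, from station import bot gives the robot as it stands.
- The arm moves only by the tool jog_arm, never from a script. Its argument "deltas" is a list of rows, each a list of 7 numbers: the shift along the world's x, y, z in m, then the turn, a rotation vector about the world's x, y, z in rad, then the opening, from 0 (shut) to 1 (fully open). In form: [[x, y, z, rx, ry, rz, grip], ...]. A call has 1 to 10 rows; each row shifts and turns the commanded pose from where the row before left it; what a row does not reach is not made up. A row lasts 1/10 s, in which the tool goes at most 50 mm and 8.59 degrees, less where a joint would pass 70% of its speed; a pose out of reach is approached as far as the arm can. A call with a gripper value outside its range is refused whole. The fingers move at their own pace and stop on an object; "newtons" is the grip in N (left out, the last holds). Time passes only in rows, so rows that do not move let the fingers close. It gives the time, the measured TCP pose, the force, the opening and the grip force at its end, in the units of the state.
- bot.get_obs(): the state, without advancing time (a new reading comes with each control period).
- bot.read_camera(name): name is "side" or "top"; returns a dict with "img" (480x640x3 uint8, red, green, blue), "K" (3x3 intrinsics, pixels), "dist_coeffs" ([k1, k2, p1, p2, k3] as OpenCV has them; the pictures are not rectified), "eye" and "attitude" of the camera in the world. Camera axes: x right, y down, z forward; pixel columns grow to the right and rows downward; lengths in m; the calibration is good to about 2 mm. A picture is of the moment at which its call begins. There is no depth.
- bot.hand_in(): hands the job in; it is judged then, once.
The state is a dict: "t": time; "q": joint angles; "joint_vel": joint speeds; "joint_torque": joint torques, N m; "eef_pos": TCP position; "tool_rot": TCP orientation; "contact_force": force on the tool from outside, world axes, zero at the start; "torque": the same for the moment, N m; "gripper_width": opening from 0.0 (shut) to 1.0 (fully open); "grasp_force": force on a finger pad.
Only numpy, scipy, OpenCV 4.12 (cv2) and the standard library are available. Lean on these libraries where they do the work, as an engineer would, in place of code of your own. Each camera call takes 0.05 s, during which the arm holds its last target. There are 200 camera calls.

## Working session

There is one attempt and no reset: what is moved stays moved. The work goes in short steps, Python scripts to look and compute and a tool call to move; the robot and the scene stay as the last step left them, time stands still between calls to the robot, and variables do not carry over. Pictures are saved under pics/ and viewed, at most 10 in all, crops included, and the job is handed in when it is done.

Besides the shell and the picture viewer there is one more tool, called as name(argument=value, ...) on one line, values as JSON. jog_arm: Moves the arm, as the interface text tells. Its arguments: {"type":"object","properties":{"deltas":{"type":"array"},"newtons":{"type":"number"}},"required":["deltas"]}

```bash
mkdir -p pics; ls
python3 - <<'E'
from station import bot
import cv2
o=bot.get_obs();print(o, bot.tip_reach)
for n in("side","top"):
    c=bot.read_camera(n);cv2.imwrite(f"pics/{n}0.png",c["img"][:,:,::-1])
    print(n,c["K"],c["dist_coeffs"],c["eye"],c["attitude"])
E
```

```text
pics
{'t': 0.0, 'q': array([ 1.15788602,  0.47784229,  0.02233603,  1.556459  , -0.01146903,
        1.1092844 , -0.0830843 ]), 'joint_vel': array([-0.00018631, -0.00135987, -0.0005963 ,  0.00018974,  0.00094992,
       -0.00067226, -0.00095671]), 'joint_torque': array([-6.44733768e-05, -5.96446860e+01,  1.60809215e+00, -2.81192744e+01,
        1.24498285e-02,  9.51150869e-03,  1.44157923e-05]), 'eef_pos': array([ 0.20239239, -0.64336333,  0.25229414]), 'tool_rot': array([-9.05348137e-04,  9.88404243e-01,  1.51842626e-01, -2.23071389e-04]), 'contact_force': array([ 0.55779154, -0.27046948,  0.4720932 ]), 'torque': array([ 0.00372038,  0.02672117, -0.00785058]), 'grasp_force': 0.0, 'gripper_width': 0.9954589676642644} 0.022
side [[468.05432016   0.         310.87988856]
 [  0.         468.05432016 240.7750187 ]
 [  0.           0.           1.        ]] [-0.09321192  0.          0.          0.          0.        ] [0.04762921 0.36032977 1.14048445] [ 0.11057675 -0.45234751  0.8562957  -0.22341036]
top [[524.62037236   0.         315.50899028]
 [  0.         524.62037236 239.76921106]
 [  0.           0.           1.        ]] [-0.08683617  0.          0.          0.          0.        ] [0.33986357 0.05340702 1.31792578] [-0.04387721  0.71401863 -0.69653303  0.05562305]
```

View pics/side0.png

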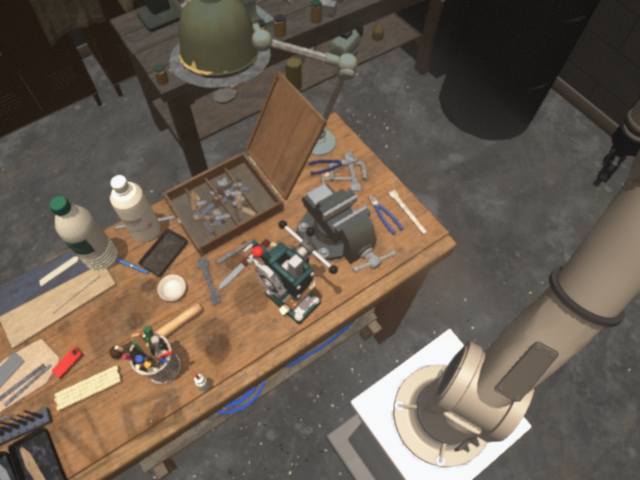

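View pics/top0.png

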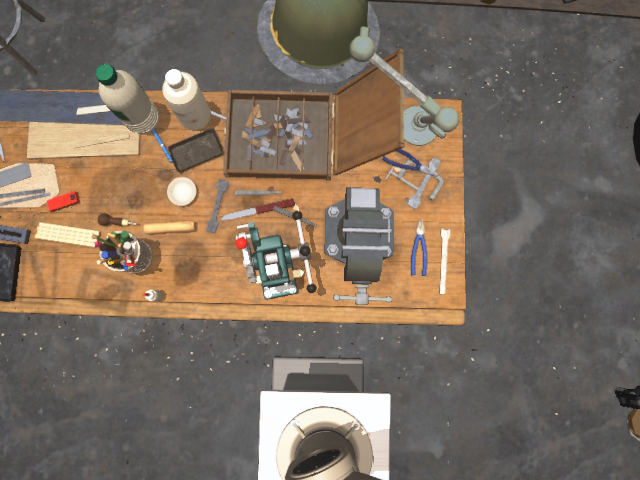

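The side view shows the press near (285,275), with the red ball at about (257,252). The top view shows it near (270,265), with the ball at (241,243), the star knobs at (298,215), (305,252) and (312,288), and a vise just right of the star. I'll enlarge both.

Run:
```python
import cv2,numpy as np
a=cv2.imread("pics/side0.png")[210:330,235:355];b=cv2.imread("pics/top0.png")[200:310,222:332]
f=lambda i:cv2.resize(i,(400,400),interpolation=cv2.INTER_CUBIC)
cv2.imwrite("pics/crop0.png",np.hstack([f(a),f(b)]))
```

```text
(no output)
```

View pics/crop0.png

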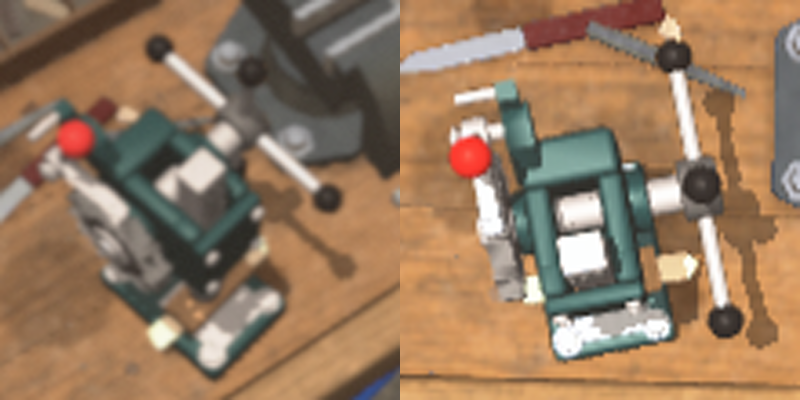

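Left panel (side view): red ball (76,139), back knob (159,48), top knob (252,71), front knob (327,197). Right panel (top view): ball (470,157), knobs (674,55), (701,184) and (725,320). The pawl is down and the press is turned slightly. Next I'll fit the pose.

```bash
cat > h.py <<'E'
import numpy as np,cv2
from scipy.spatial.transform import Rotation as R
from scipy.optimize import least_squares
def proj(c,P):
    q=np.array(c["attitude"]);r=R.from_quat(q[[1,2,3,0]]).inv().as_matrix()
    return cv2.projectPoints(np.array(P,float),cv2.Rodrigues(r)[0],-r@np.array(c["eye"]),c["K"],np.array(c["dist_coeffs"]))[0][:,0]
def pts(wheel,pawl):  # ball, back knob, top knob, front knob in press frame
    a=pawl-np.deg2rad(20)
    P=[[.068+.062*np.sin(a),.049,.214+.062*np.cos(a)]]
    for k in(np.pi/2,0,-np.pi/2):
        w=wheel+k;P.append([.018+.082*np.sin(w),-.074,.165+.082*np.cos(w)])
    return np.array(P)
def world(p,P):
    return R.from_euler("z",p[2]).apply(P)+[p[0],p[1],0]
def topress(p,P): return R.from_euler("z",-p[2]).apply(np.array(P)-[p[0],p[1],0])
E
python3 - <<'E'
from h import *
from station import bot
s,t=bot.read_camera("side"),bot.read_camera("top")
S=np.array([[257.8,251.7],[282.7,224.4],[310.6,231.3],[333.1,269.1]])
T=np.array([[241.3,243.2],[297.4,215.1],[304.8,250.6],[311.4,288]])
def f(p):
    P=world(p,pts(p[3],p[4]));return np.r_[proj(s,P+[*p[5:7],0])-S,proj(t,P-[*p[5:7],0])-T].ravel()
g=lambda p:np.r_[f(p),(p[5:7])/.003,p[3:5]/.1]
r=least_squares(g,[.3,.15,.1,0,0,0,0]);p=r.x
print(p,np.round(f(p).reshape(-1,2),1));np.save("p.npy",p[:3])
print(world(p,pts(p[3],p[4])),"\nafter",world(p,pts(.524,.96)))
print("axis back",np.cos(p[2]),np.sin(p[2]))
E
```

```text
[ 4.42414573e-01  1.28818507e-01  2.19395292e-01 -9.54250020e-02
 -6.56690501e-03 -5.28833485e-04  1.54059461e-04] [[-0.   0. ]
 [ 0.1 -0. ]
 [-0.2 -0.2]
 [ 0.1  0.1]
 [ 0.1 -0. ]
 [-0.2  0.2]
 [ 0.1 -0. ]
 [-0.  -0. ]]
[[0.47705031 0.18674516 0.27212043]
 [0.5557587  0.0782751  0.17281298]
 [0.46846272 0.05880944 0.24662694]
 [0.39641814 0.04274461 0.15718702]] 
after [[0.53283294 0.19918382 0.26478498]
 [0.54538418 0.07596174 0.12397151]
 [0.51613342 0.06943927 0.23599763]
 [0.40679266 0.04505797 0.20602849]]
axis back 0.9760292361874875 0.21763944979545802
```

jog_arm(deltas=[[0.025,0.029,0.015,0,0,-0.0086,0],[0.025,0.029,0.015,0,0,-0.0086,0],[0.025,0.029,0.015,0,0,-0.0086,0],[0.025,0.029,0.015,0,0,-0.0086,0],[0.025,0.029,0.015,0,0,-0.0086,0],[0.025,0.029,0.015,0,0,-0.0086,0],[0.025,0.029,0.015,0,0,-0.0086,0],[0.025,0.029,0.015,0,0,-0.0086,0],[0.025,0.029,0.015,0,0,-0.0086,0],[0.025,0.029,0.015,0,0,-0.0086,0]], newtons=20)

```text
t: 1.2
eef_pos: [0.4533, -0.3525, 0.4039]
tool_rot: [0.0, 0.994, 0.109, -0.0]
contact_force: [0.3, -0.2, 0.1]
gripper_width: 0.0
grasp_force: 0.0
```

jog_arm(deltas=[[0.005,0.025,0,0,0,0,0],[0.005,0.025,0,0,0,0,0],[0.005,0.025,0,0,0,0,0],[0.005,0.025,0,0,0,0,0],[0.005,0.025,0,0,0,0,0],[0.005,0.025,0,0,0,0,0],[0.005,0.025,0,0,0,0,0],[0.005,0.025,0,0,0,0,0],[0.005,0.025,0,0,0,0,0],[0.005,0.025,0,0,0,0,0]])

```text
t: 2.2
eef_pos: [0.5025, -0.1029, 0.4032]
tool_rot: [0.0, 0.994, 0.109, -0.0]
contact_force: [-0.0, 0.2, -0.3]
gripper_width: 0.003
grasp_force: 0.0
```

jog_arm(deltas=[[-0.006,0.028,0,0,0,0,0],[-0.006,0.028,0,0,0,0,0],[-0.006,0.028,0,0,0,0,0],[-0.006,0.028,0,0,0,0,0],[-0.006,0.028,0,0,0,0,0],[-0.006,0.028,0,0,0,0,0],[-0.006,0.028,0,0,0,0,0],[-0.006,0.028,0,0,0,0,0],[-0.006,0.028,0,0,0,0,0],[0,0,0,0,0,0,0]])

```text
t: 3.2
eef_pos: [0.4471, 0.1522, 0.4035]
tool_rot: [-0.001, 0.994, 0.112, 0.0]
contact_force: [-0.7, -0.0, 0.4]
gripper_width: -0.003
grasp_force: 0.0
```

jog_arm(deltas=[[-0.006,0.013,0,0,0,0,0],[-0.005,0.013,0,0,0,0,0],[0,0,-0.02,0,0,0,0],[0,0,-0.02,0,0,0,0],[0,0,-0.02,0,0,0,0],[0,0,-0.02,0,0,0,0],[0,0,-0.02,0,0,0,0],[0,0,-0.019,0,0,0,0],[0,0,0,0,0,0,0]])

```text
t: 4.1
eef_pos: [0.4362, 0.1728, 0.282]
tool_rot: [0.001, 0.994, 0.109, -0.002]
contact_force: [-0.2, -0.0, 0.2]
gripper_width: 0.0
grasp_force: 0.0
```

Run:
```python
from h import *
from station import bot
print(topress(np.load("p.npy"),bot.get_obs()["eef_pos"]))
i=[cv2.resize(bot.read_camera(n)["img"][y:y+120,x:x+120,::-1],(400,400),interpolation=cv2.INTER_CUBIC) for n,x,y in(("side",215,190),("top",200,190))]
cv2.imwrite("pics/a.png",np.hstack(i))
```

```text
[0.00352926 0.04424643 0.28203392]
```

View pics/a.png

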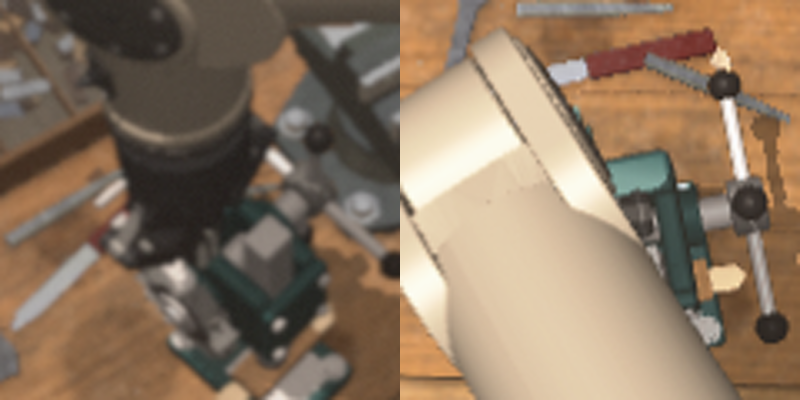

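The arm hides the ball in both views and there is no contact yet. Fingertips are 43 mm in front of the ball centre, so I'll push backward.

jog_arm(deltas=[[0.006,0.0018,0,0,0,0,0],[0.006,0.0018,0,0,0,0,0],[0.006,0.0018,0,0,0,0,0],[0.006,0.0018,0,0,0,0,0],[0.006,0.0018,0,0,0,0,0],[0.006,0.0018,0,0,0,0,0],[0.006,0.0014,0,0,0,0,0],[0.006,0.0014,0,0,0,0,0],[0.006,0.0014,0,0,0,0,0],[0.006,0.0014,0,0,0,0,0]])

```text
t: 5.2
eef_pos: [0.4981, 0.1906, 0.2842]
tool_rot: [0.0, 0.994, 0.109, -0.0]
contact_force: [0.3, -0.2, 0.8]
gripper_width: 0.002
grasp_force: 0.0
```

jog_arm(deltas=[[0,0,0,0,0,0,0],[0,0,0,0,0,0,0],[0,0,0,0,0,0,0]])

```text
t: 5.5
eef_pos: [0.4973, 0.1905, 0.2843]
tool_rot: [0.0, 0.994, 0.109, -0.0]
contact_force: [0.2, 0.2, 0.5]
gripper_width: -0.003
grasp_force: 0.0
```

jog_arm(deltas=[[-0.01,-0.002,0.0,0,0,0,0],[-0.01,-0.002,0.015,0,0,0,0],[0,0,0.025,0,0,0,0],[0,0,0.025,0,0,0,0],[-0.006,-0.015,0.02,0,0,0,0],[-0.007,-0.02,0.01,0,0,0,0],[-0.007,-0.025,0,0,0,0,0],[-0.007,-0.025,0,0,0,0,0],[-0.008,-0.025,0,0,0,0,0],[-0.007,-0.025,0,0,0,0,0]])

```text
t: 6.5
eef_pos: [0.4342, 0.0506, 0.3793]
tool_rot: [0.0, 0.994, 0.109, 0.0]
contact_force: [0.6, -0.1, 0.0]
gripper_width: -0.002
grasp_force: 0.0
```

Run:
```python
from h import *
from station import bot
print(topress(np.load("p.npy"),bot.get_obs()["eef_pos"]))
i=[cv2.resize(bot.read_camera(n)["img"][y:y+120,x:x+120,::-1],(400,400),interpolation=cv2.INTER_CUBIC) for n,x,y in(("side",215,190),("top",200,190))]
cv2.imwrite("pics/b.png",np.hstack(i))
```

```text
[-0.02508337 -0.07451748  0.37930163]
```

View pics/b.png

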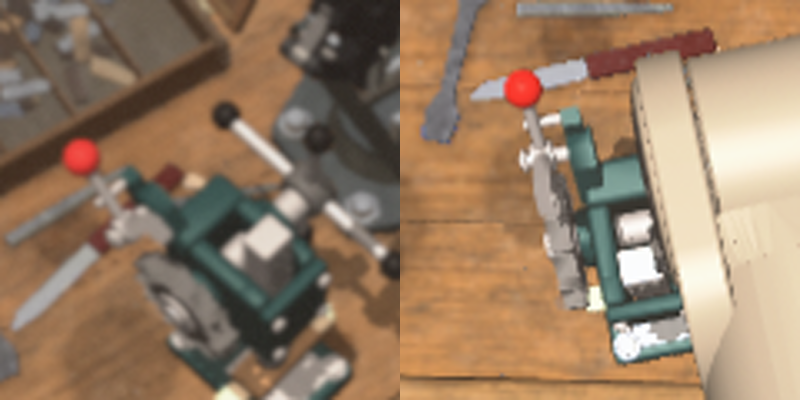

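Red ball is thrown over to (82,157) in the side panel and (522,88) in the top panel, pawl clear. Now down in front of the top knob.

jog_arm(deltas=[[0,0,-0.022,0,0,0,0],[0,0,-0.022,0,0,0,0],[0,0,-0.022,0,0,0,0],[0,0,-0.022,0,0,0,0],[0,0,-0.022,0,0,0,0],[0,0,-0.022,0,0,0,0],[0,0,0,0,0,0,0]])

```text
t: 7.3
eef_pos: [0.4332, 0.0517, 0.245]
tool_rot: [-0.0, 0.994, 0.11, -0.003]
contact_force: [-0.4, -0.5, -0.6]
gripper_width: 0.0
grasp_force: 0.0
```

jog_arm(deltas=[[0.004,0.0009,0,0,0,0,0],[0.004,0.0009,0,0,0,0,0],[0.004,0.0009,0,0,0,0,0],[0.004,0.0009,0,0,0,0,0],[0.004,0.0009,0,0,0,0,0],[0.004,0.0009,0,0,0,0,0]])

```text
t: 7.9
eef_pos: [0.4596, 0.0569, 0.2474]
tool_rot: [0.0, 0.994, 0.109, -0.0]
contact_force: [-3.9, -1.3, 3.4]
gripper_width: 0.004
grasp_force: 2.1
```

jog_arm(deltas=[[0.003,0.0007,0,0,0,0,0],[0.003,0.0007,0,0,0,0,0],[0.003,0.0007,0,0,0,0,0],[0.003,0.0007,0,0,0,0,0],[0.003,0.0007,0,0,0,0,0],[0.003,0.0007,0,0,0,0,0],[0,0,0,0,0,0,0]])

```text
t: 8.6
eef_pos: [0.4776, 0.061, 0.2468]
tool_rot: [-0.0, 0.994, 0.109, -0.0]
contact_force: [-2.5, -1.7, -1.5]
gripper_width: 0.002
grasp_force: 1.1
```

Run:
```python
from h import *
from station import bot
print(topress(np.load("p.npy"),bot.get_obs()["eef_pos"]))
i=bot.read_camera("side")
P=lambda w:np.round((proj(i,world(np.load("p.npy"),pts(w,.96)))-[215,190])/.2,0)
for w in(-.095,.2,.3,.4):print(w,P(w)[1:].tolist())
cv2.imwrite("pics/c.png",cv2.resize(i["img"][190:310,215:355,::-1],(700,600),interpolation=cv2.INTER_CUBIC))
```

```text
[ 0.0196163  -0.07383516  0.24679215]
-0.095 [[339.0, 171.0], [477.0, 204.0], [591.0, 395.0]]
0.2 [[343.0, 198.0], [437.0, 174.0], [591.0, 371.0]]
0.3 [[346.0, 208.0], [424.0, 165.0], [589.0, 360.0]]
0.4 [[351.0, 219.0], [412.0, 159.0], [585.0, 349.0]]
```

View pics/c.png

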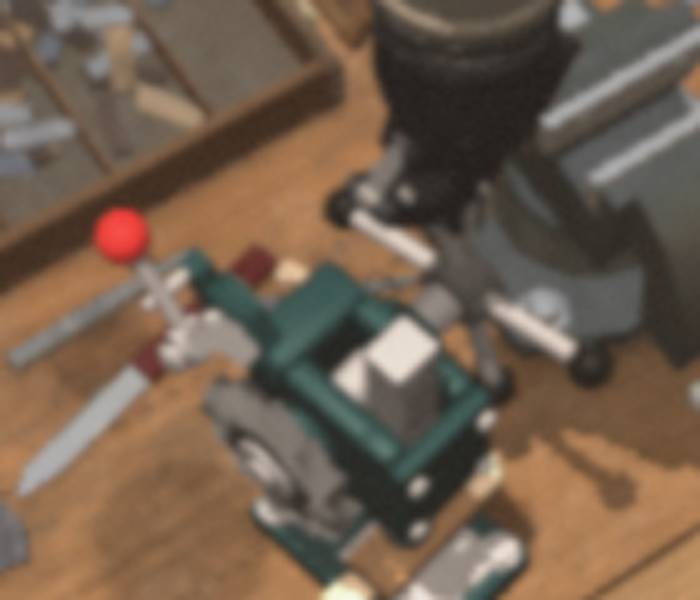

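The back knob is at (346,207) and the front knob at (591,362), so wheel ≈ 0.29, between the two teeth. Next, retreat and go behind the ball.

jog_arm(deltas=[[-0.01,-0.002,0,0,0,0,0],[-0.012,-0.003,0.005,0,0,0,0],[0,0,0.025,0,0,0,0],[0,0,0.035,0,0,0,0],[0,0,0.035,0,0,0,0],[0,0,0.033,0,0,0,0],[0.01,0.01,0,0,0,0,0],[0.02,0.025,0,0,0,0,0],[0.025,0.035,0,0,0,0,0],[0.025,0.035,0,0,0,0,0]])

```text
t: 9.65
eef_pos: [0.536, 0.162, 0.3807]
tool_rot: [0.0, 0.994, 0.109, 0.001]
contact_force: [1.3, -1.0, -0.2]
gripper_width: -0.001
grasp_force: 0.0
```

jog_arm(deltas=[[0.02,0.03,0,0,0,0,0],[0.016,0.016,0,0,0,0,0],[0,0,0,0,0,0,0]])

```text
t: 9.95
eef_pos: [0.5719, 0.2102, 0.3794]
tool_rot: [-0.001, 0.994, 0.111, -0.0]
contact_force: [1.2, -0.3, -0.2]
gripper_width: 0.001
grasp_force: 0.0
```

jog_arm(deltas=[[0,0,-0.02,0,0,0,0],[0,0,-0.02,0,0,0,0],[0,0,-0.02,0,0,0,0],[0,0,-0.02,0,0,0,0],[0,0,-0.02,0,0,0,0],[0,0,-0.004,0,0,0,0],[0,0,0,0,0,0,0]])

```text
t: 10.65
eef_pos: [0.571, 0.2064, 0.2762]
tool_rot: [0.0, 0.994, 0.109, -0.0]
contact_force: [-0.1, 0.2, 0.1]
gripper_width: 0.002
grasp_force: 0.0
```

jog_arm(deltas=[[-0.0054,-0.0014,0,0,0,0,0],[-0.0054,-0.0014,0,0,0,0,0],[-0.0054,-0.0014,0,0,0,0,0],[-0.0054,-0.0014,0,0,0,0,0],[-0.0054,-0.0014,0,0,0,0,0],[-0.0054,-0.0014,0,0,0,0,0],[-0.0054,-0.0014,0,0,0,0,0],[-0.0054,-0.0014,0,0,0,0,0],[-0.0054,-0.0014,0,0,0,0,0],[-0.0054,-0.0014,0,0,0,0,0]])

```text
t: 11.65
eef_pos: [0.517, 0.1929, 0.2762]
tool_rot: [0.0, 0.994, 0.109, -0.0]
contact_force: [-0.5, -0.0, 0.8]
gripper_width: 0.002
grasp_force: 0.0
```

jog_arm(deltas=[[0,0,0,0,0,0,0],[0,0,0,0,0,0,0],[0,0,0,0,0,0,0]])

```text
t: 11.95
eef_pos: [0.5178, 0.1931, 0.2763]
tool_rot: [-0.0, 0.994, 0.109, 0.0]
contact_force: [-0.3, -0.2, -1.0]
gripper_width: 0.001
grasp_force: 0.0
```

jog_arm(deltas=[[0.01,0.002,0,0,0,0,0],[0.01,0.002,0.01,0,0,0,0],[0,0,0.03,0,0,0,0],[0,0,0.035,0,0,0,0],[0,0,0.03,0,0,0,0],[-0.015,-0.028,0,0,0,0,0],[-0.015,-0.028,0,0,0,0,0],[-0.015,-0.028,0,0,0,0,0],[-0.015,-0.028,0,0,0,0,0],[-0.015,-0.027,0,0,0,0,0]])

```text
t: 12.95
eef_pos: [0.4627, 0.0569, 0.3815]
tool_rot: [-0.0, 0.994, 0.109, 0.0]
contact_force: [0.5, -0.3, 0.4]
gripper_width: -0.0
grasp_force: 0.0
```

Run:
```python
from h import *
from station import bot
print(topress(np.load("p.npy"),bot.get_obs()["eef_pos"]))
i=bot.read_camera("side")
P=lambda w,a:np.round((proj(i,world(np.load("p.npy"),pts(w,a)))-[215,190])/.2,0)
for w in(.2,.3,.4,.48,.52,.56):print(w,P(w,0)[1:].tolist())
for a in(0,.05,.1,.15):print(a,P(0,a)[0])
cv2.imwrite("pics/d.png",cv2.resize(i["img"][190:310,215:355,::-1],(700,600),interpolation=cv2.INTER_CUBIC))
```

```text
[ 0.00418134 -0.07462459  0.38149465]
0.2 [[343.0, 198.0], [437.0, 174.0], [591.0, 371.0]]
0.3 [[346.0, 208.0], [424.0, 165.0], [589.0, 360.0]]
0.4 [[351.0, 219.0], [412.0, 159.0], [585.0, 349.0]]
0.48 [[355.0, 229.0], [402.0, 154.0], [581.0, 339.0]]
0.52 [[358.0, 233.0], [398.0, 152.0], [579.0, 334.0]]
0.56 [[360.0, 238.0], [393.0, 150.0], [577.0, 329.0]]
0 [213. 307.]
0.05 [208. 301.]
0.1 [203. 296.]
0.15 [198. 291.]
```

View pics/d.png

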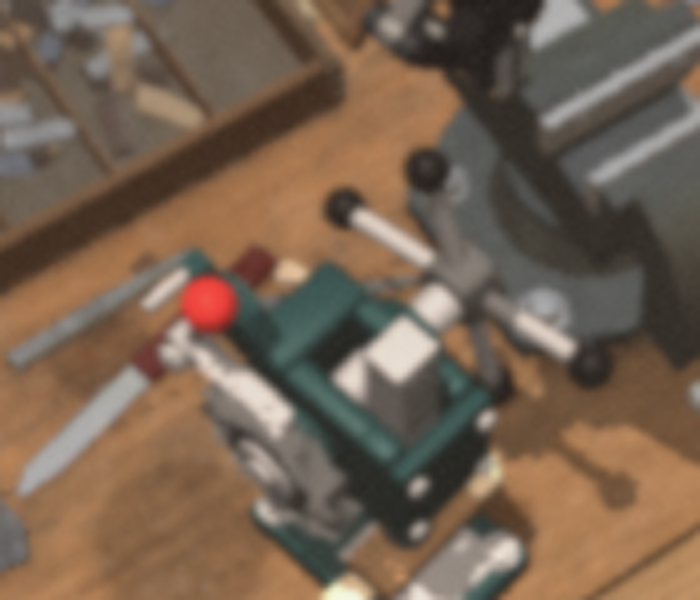

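The ball is back at (210,304), so the pawl is on the wheel at about 0.04. Knobs at (346,207) and (590,362) give wheel ≈ 0.28. Going down to push on to the stop.

jog_arm(deltas=[[0,0,-0.023,0,0,0,0],[0,0,-0.023,0,0,0,0],[0,0,-0.023,0,0,0,0],[0,0,-0.023,0,0,0,0],[0,0,-0.023,0,0,0,0],[0,0,-0.022,0,0,0,0],[0,0,0,0,0,0,0]])

```text
t: 13.7
eef_pos: [0.4616, 0.0578, 0.2419]
tool_rot: [-0.0, 0.994, 0.109, -0.003]
contact_force: [0.2, -0.7, 0.6]
gripper_width: 0.002
grasp_force: 0.0
```

jog_arm(deltas=[[0.004,0.0009,0,0,0,0,0],[0.004,0.0009,0,0,0,0,0],[0.004,0.0009,0,0,0,0,0],[0.004,0.0009,0,0,0,0,0],[0.003,0.0007,0,0,0,0,0],[0.003,0.0007,0,0,0,0,0],[0.002,0.0005,0,0,0,0,0],[0.002,0.0005,0,0,0,0,0]])

```text
t: 14.5
eef_pos: [0.4874, 0.0637, 0.2435]
tool_rot: [0.0, 0.994, 0.109, -0.002]
contact_force: [-5.1, -1.6, -0.5]
gripper_width: -0.001
grasp_force: 2.3
```

jog_arm(deltas=[[0.001,0.0002,0,0,0,0,0],[0.001,0.0002,0,0,0,0,0],[0.001,0.0002,0,0,0,0,0]])

```text
t: 14.8
eef_pos: [0.4902, 0.0643, 0.2434]
tool_rot: [0.0, 0.994, 0.109, -0.002]
contact_force: [-5.3, -0.3, -1.3]
gripper_width: -0.002
grasp_force: 2.1
```

jog_arm(deltas=[[0.001,0.0002,0,0,0,0,0],[0.001,0.0002,0,0,0,0,0],[0.001,0.0002,0,0,0,0,0]])

```text
t: 15.1
eef_pos: [0.4933, 0.065, 0.2434]
tool_rot: [0.0, 0.994, 0.109, -0.002]
contact_force: [-5.7, -0.5, -0.3]
gripper_width: -0.002
grasp_force: 2.1
```

jog_arm(deltas=[[0.001,0.0002,0,0,0,0,0],[0,0,0,0,0,0,0]])

```text
t: 15.3
eef_pos: [0.4946, 0.0653, 0.2436]
tool_rot: [0.0, 0.994, 0.109, -0.001]
contact_force: [-5.1, -0.4, -0.4]
gripper_width: 0.002
grasp_force: 2.0
```

jog_arm(deltas=[[0.001,0.0002,0,0,0,0,0],[0,0,0,0,0,0,0]])

```text
t: 15.5
eef_pos: [0.4954, 0.0655, 0.2436]
tool_rot: [0.0, 0.994, 0.109, -0.002]
contact_force: [-5.4, -0.6, 0.4]
gripper_width: -0.001
grasp_force: 2.5
```

jog_arm(deltas=[[0.001,0.0002,0,0,0,0,0],[0,0,0,0,0,0,0]])

```text
t: 15.7
eef_pos: [0.4957, 0.0655, 0.2435]
tool_rot: [0.0, 0.994, 0.109, -0.002]
contact_force: [-8.3, -1.7, 0.8]
gripper_width: -0.002
grasp_force: 3.8
```

jog_arm(deltas=[[0.001,0.0002,0,0,0,0,0],[0,0,0,0,0,0,0]])

```text
t: 15.9
eef_pos: [0.496, 0.0656, 0.2433]
tool_rot: [0.0, 0.994, 0.109, -0.003]
contact_force: [-11.3, -1.8, 2.0]
gripper_width: 0.002
grasp_force: 5.1
```

Run:
```python
from h import *
from station import bot
print(topress(np.load("p.npy"),bot.get_obs()["eef_pos"]))
i=bot.read_camera("side")
cv2.imwrite("pics/e.png",cv2.resize(i["img"][190:310,215:355,::-1],(700,600),interpolation=cv2.INTER_CUBIC))
```

```text
[ 0.03851447 -0.0733518   0.24325333]
```

View pics/e.png

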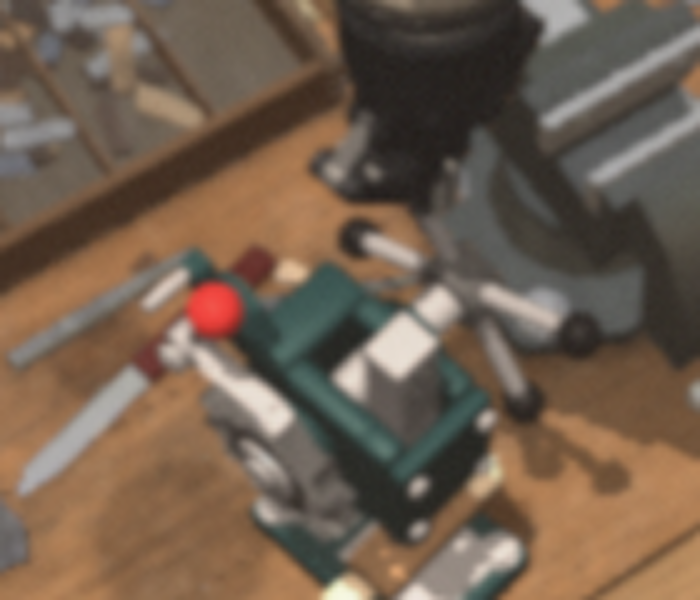

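The wheel stopped with force rising to 11 N. The knobs at (359,237) and (579,334) give wheel ≈ 0.53, and the ball at (214,310) shows the pawl down. Now I'll retreat and do a final numeric check.

jog_arm(deltas=[[-0.006,-0.0013,0,0,0,0,0],[-0.012,-0.0025,0,0,0,0,0],[-0.012,-0.0025,0.005,0,0,0,0],[0,0,0.03,0,0,0,0],[0,0,0.035,0,0,0,0],[0,0,0.035,0,0,0,0],[0,0,0.035,0,0,0,0],[0,0,0.02,0,0,0,0],[0,0,0,0,0,0,0]])

```text
t: 16.85
eef_pos: [0.4695, 0.0603, 0.4082]
tool_rot: [0.0, 0.994, 0.109, 0.004]
contact_force: [0.7, -0.2, -0.3]
gripper_width: -0.001
grasp_force: 0.0
```

Run:
```python
from h import *
from station import bot
o=bot.get_obs();print(o["eef_pos"],o["contact_force"])
i=bot.read_camera("side")
cv2.imwrite("pics/f.png",cv2.resize(i["img"][190:310,215:355,::-1],(700,600),interpolation=cv2.INTER_CUBIC))
```

```text
[0.46952082 0.06032013 0.40824495] [ 0.74658333 -0.20322174 -0.32953656]
```

View pics/f.png

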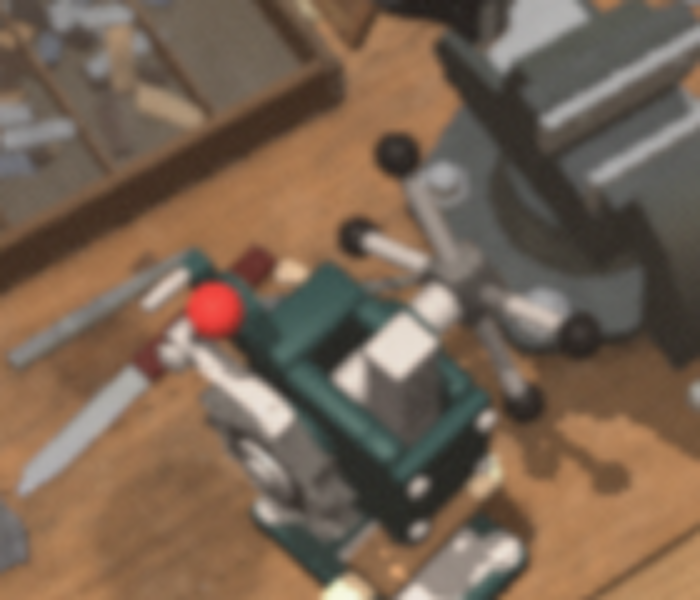

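The wheel has stayed at about 0.53 (top knob (398,154)), the pawl is down (ball (214,310)), and the arm is clear.

```bash
python3 -c "
from station import bot
print(bot.hand_in())"
```

```text
the job is handed in; nothing more can be done
None
```

The ram is let up one notch and the job is handed in: by the last picture the pawl is back on the wheel, which stopped against the next tooth at about 0.53 rad and stayed there once the arm was clear.

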